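# Close the packing case: fold the flap over and tuck it under the lip

### The job

One of the two packing cases on the workshop table is still open: with the fingertips, fold its hinged flap over the coaster, press it down and push it along until its free edge is tucked fully home beneath the retaining lip, so that it stays shut when you let go. Only push and press: do not pinch the flap between the fingers or pick anything up, and leave the coaster, the bottles, the other case and everything else where they are.

Things in the scene. Friction and masses are not known exactly. Their poses are not given: they have to be found in the camera images.
- case: open plywood packing case, fixed, 190 (x) x 180 (y) x 50 high; origin: centre of its underside, z up. Along its own axes: flap hinge parallel to y at the far (+x) end, retaining lip along the near (-x) end, between them an open bay (x -68 to 40) with the coaster. Rails up to z 62 carry the pin at its ends (beyond y +-82): keep between them. The flap folds over towards -x, then slides along -x
- flap (a joint): fold angle, rad: 0 = folded flat on the case (hard stop), 1.57 = upright, more = leaning back to the case's +x; limit 2.1. Stiff grey board, 135 from pin to free edge, 150 wide, 6 thick; pin at mid thickness, 54 above the table. The stiff hinge stays put at the start, but the flap, let go when flat and not under the lip, springs up to about 0.8; some 0.6 N at the free edge keeps it down
- carriage (a joint): how far the hinge pin, with the flap, has slid in its slots to the lip (the case's -x), m: 0 = away, 0.028 = fully home at its stop; starts at 0 to 0.006. At 0 the free edge of the flap lying flat is 12 mm short of the lip; at 0.028 it is 16 mm beneath it. Friction about 2.5 N; stays where left. If slid home with the flap up, the flap would land on top of the lip
- flap_hinge (a point): middle of the hinge pin; slides with joint carriage. Axes as those of the flap: y along the pin, -x towards the free edge, z out of the outer face (up when folded flat)
- flap_edge (a point): middle of the free edge of the flap, half-way through its thickness; 135 from the pin
- flap_ledge (a point): foot of the thumb ledge, in the plane of the flap's outer face (on top when flat; the side away from the lip when open): a wedge 110 wide, centred; its 8 high steep side looks to the hinge, 83 from the pin; it slopes to under 2 at 115 from the pin. A fingertip pressing on the flap on the hinge side of the ledge can push the flap along by it
- lip_edge (a point): middle of the inner edge of the retaining lip, at its underside: the lip is a fixed plywood strip, 23 deep (x), 180 wide, 4 thick, along the near end of the case, its underside 60.5 above the table, i.e. 3.5 over the outer face of the flap lying flat. A closed riser stands behind it
- flap_face: outer layer of the flap, with the ledge: 131 x 150 x 3 board; moves with the flap; origin and axes as point flap_hinge
- flap_lining: inner layer of the flap, 131 x 150 x 3 board glued to the outer one; moves with the flap; origin and axes as point flap_hinge
- closed_case: a second case of the same make and size, already closed (flap under its lip), fixed to the table; leave it alone. Origin: centre of its underside
- coaster: round resin coaster, loose, 88 dia x 10, lying inside the open case on its 6 mm thick floor; bystander to be packed, not to be touched. Origin: centre of its underside
- bottle: white bottle, 62 dia x 150 high, loose bystander. Origin: centre of its underside
- can: paint can, 68 dia x 110 high, loose bystander. Origin: centre of its underside
- cup: clear mixing cup, 72 dia x 90 high, loose bystander. Origin: centre of its underside
- jar: small amber jar, 46 dia x 70 high, loose bystander standing between the two cases. Origin: centre of its underside
- tape: roll of yellow tape lying flat, 90 dia x 24 high, loose bystander. Origin: centre of its underside
- spatula: spatula lying flat, loose bystander. Origin: under its middle

How it is judged:
By the outcome, as a careful person would: the job done as asked, in the order asked, and still so for the second after the job is handed in, with the robot touching nothing.
It also fails if it takes over 42 s, if anything falls off the work surface, if the arm or the gripper's body presses on something with over 40 N, if the wrist force passes 120 N, or if a joint passes its speed limit or range.

### The arm

A 6-joint arm with a two-finger parallel gripper is mounted at the origin on the work surface. World frame = base frame: x ahead of the robot, y to its left, z up, the work surface at z = 0. Lengths are in m, angles in degrees, forces in N, time in s.
With the tool pointing down it reaches from about 0.35 to 0.8 m from the base axis. Payload 7.3 kg.
Tool frame: the origin (TCP) lies between the finger pads; the fingertips stand 11 mm ahead of it and the grasp point (between the pads) lies 8 mm behind it; z points along the fingers, x is the direction in which the jaws open and shut, and the axes are right-handed (so a half turn about z gives the same grasp; the last joint's range is limited). The gripper opens to 85 mm and grips with 20 to 120 N. Pads are 22 mm wide; open, the fingers measure 114 mm over their backs; the gripper's body (76 mm by 85 mm) begins 54 mm behind the grasp point. The pads swing forward as they close: fully open they stand 13 mm farther back than shut.
Start: joints at [60.275, 19.595, 87.324, -0, 73.075, -8.365], TCP at [0.191, 0.489, 0.242] pointing down, gripper open.
Joint ranges: [-145.02, 145.02], [-44.19, 115.74], [2.07, 154.8], [-57.11, 237.11], [16.16, 152.29], [-177.93, 177.93]. Speed limits (degrees/s): [147.25, 147.25, 180, 180, 180, 180].

### API

Orientations are given as [roll, pitch, yaw] about the fixed x, y, z axes, in that order (R = Rz(yaw) Ry(pitch) Rx(roll)).
In Python, from rig import r gives the robot as it stands.
- The arm moves only by the tool step_arm, never from a script. Its argument "moves" is a list of rows, each an object with "grip": the opening, from 0 (shut) to 1 (fully open); "dp": the shift along the tool's x, y, z in cm, a list of three; "twist": the turn, a rotation vector about the tool's x, y, z in rad, a list of three. In form: [{"grip": grip, "dp": [tx, ty, tz], "twist": [ax, ay, az]}, ...]. A call has 1 to 12 rows; each row is the pose to reach, as a shift and turn from the pose commanded when the call began, along the tool's axes at that moment; what a row does not reach only later rows make up. A row lasts 1/10 s, in which the tool goes at most 50 mm and 8.59 degrees, less where a joint would pass 70% of its speed; a pose out of reach is approached as far as the arm can. A call with a gripper value outside its range is refused whole. The fingers move at their own pace and stop on an object; "squeeze" is the grip in N (left out, the last holds). Time passes only in rows, so rows that repeat a pose let the fingers close. It gives the time, the measured TCP pose, the force and the opening at its end, in the units of the state.
- r.read_state(): the state, without advancing time (a new reading comes with each control period).
- r.get_image(name): name is "scene" or "side" or "wrist"; returns (picture, depth): 420x560x3 uint8, red, green, blue; 420x560 float32, m along the optical axis (not along the pixel's ray), 0 where there is no reading.
- r.camera_model(name): a dict with "fovy" (degrees; the focal length in pixels is half the picture's height over the tangent of half this angle, whatever the lens; pixels are square), "cx", "cy" (the principal point, pixels), "dist_coeffs" ([k1, k2, p1, p2, k3] as OpenCV has them; the pictures are not rectified), "rvec" (rotation vector, rad) and "tvec" (3), from world to camera coordinates, as OpenCV has them; the wrist camera has in their place "T_tool_cam" (4x4, takes a point from camera to tool coordinates, whose origin is the TCP and whose axes are the tool frame's). Camera axes: x right, y down, z forward; pixel columns grow to the right and rows downward; lengths in m; the calibration is good to about 2 mm. A picture is of the moment at which its call begins: read the wrist's pose just before it. camera_model takes no time and is no camera call.
- r.hand_in(): hands the job in, once; it reports no verdict.
The state is a dict: "clock": time; "joints": joint angles; "qd": joint speeds; "joint_efforts": joint torques, N m; "ee_pos": TCP position; "tcp_rot": TCP orientation; "ft_force": force on the tool from outside, world axes, zero at the start; "wrist_torque": the same for the moment, N m; "width": finger opening in m.
Only numpy, scipy, OpenCV 4.12 (cv2) and the standard library are available. Lean on these libraries where they do the work, as an engineer would, in place of code of your own. Each camera call takes 0.05 s, during which the arm holds its last target. There are 200 camera calls.

## Working session

There is one attempt and no reset: what is moved stays moved. The work goes in short steps, Python scripts to look and compute and a tool call to move; the robot and the scene stay as the last step left them, time stands still between calls to the robot, and variables do not carry over. Pictures are saved under pics/ and viewed, about 8 in all and at most 12, crops included, and the job is handed in when it is done.

Besides the shell and the picture viewer there is one more tool, called after "Emit:" as name(argument=value, ...), one argument or row to a line, values as JSON. step_arm: Moves the arm, as the interface text tells. Its arguments: {"type":"object","properties":{"moves":{"type":"array"},"squeeze":{"type":"number"}},"required":["moves"]}

```bash
mkdir -p pics; cat > h.py <<'E'
from rig import r
import numpy as np, cv2
from scipy.spatial.transform import Rotation as R
def cam(n):
    m=r.camera_model(n); f=210/np.tan(np.radians(m["fovy"])/2)
    K=np.array([[f,0,m["cx"]],[0,f,m["cy"]],[0,0,1]]); D=np.array(m["dist_coeffs"],float)
    if "rvec" in m:
        Rw=cv2.Rodrigues(np.array(m["rvec"],float))[0]; t=np.array(m["tvec"],float).ravel()
        return K,D,Rw.T,-Rw.T@t
    s=r.read_state(); T=np.array(m["T_tool_cam"]); 
    Rt=R.from_euler('xyz',s["tcp_rot"],degrees=True).as_matrix()
    return K,D,Rt@T[:3,:3],Rt@T[:3,3]+np.array(s["ee_pos"])
def ray(c,uv):
    K,D,Rc,o=c
    p=cv2.undistortPoints(np.array(uv,float).reshape(-1,1,2),K,D).reshape(-1,2)
    return np.c_[p,np.ones(len(p))]@Rc.T,o
def onz(c,uv,z):
    d,o=ray(c,uv); return o+d*((z-o[2])/d[:,2])[:,None]
def cloud(c,dep):
    v,u=np.mgrid[:420,:560]; d,o=ray(c,np.c_[u.ravel(),v.ravel()])
    return (o+d*dep.ravel()[:,None]).reshape(420,560,3)
E
python3 - <<'E'
from h import *
print(r.read_state())
ims=[]
for n in("scene","side","wrist"):
    c=cam(n); im,d=r.get_image(n); np.savez(f"{n}0.npz",im=im,d=d,K=c[0],D=c[1],R=c[2],o=c[3])
    cv2.imwrite(f"pics/{n}0.png",im[:,:,::-1]); print(n,c[3],c[2][:,2],(d>0).mean())
E
```

```text
{'clock': 0.0, 'joints': array([ 6.02755464e+01,  1.96390651e+01,  8.73786407e+01, -7.39492688e-05,
        7.30742721e+01, -8.36646356e+00]), 'qd': array([-0.03797349,  0.0528697 ,  0.01695652, -0.06878915, -0.09797103,
       -0.00837756]), 'joint_efforts': array([-1.09527475e-03, -4.33664560e+01, -2.46027571e+01, -3.49126349e-04,
        7.51855405e-03, -8.58972021e-05]), 'ee_pos': array([0.19099592, 0.48860419, 0.24159354]), 'tcp_rot': array([-1.79986687e+02,  9.10092501e-02,  6.86420422e+01]), 'ft_force': array([-1.07533322,  0.00243136,  0.21896109]), 'wrist_torque': array([ 0.00013124,  0.0138407 , -0.00908292]), 'width': 0.08556841410537223}
scene [ 0.92524636 -0.88600835  0.7838621 ] [-0.27909471  0.75999977 -0.58694676] 0.9960841836734694
side [-0.02524037 -1.01114946  0.87475845] [ 0.42961442  0.70264145 -0.56720934] 0.9960671768707483
wrist [0.13088327 0.5130155  0.37448955] [ 0.24264701 -0.09605607 -0.96534743] 0.9893835034013605
```

View pics/scene0.png

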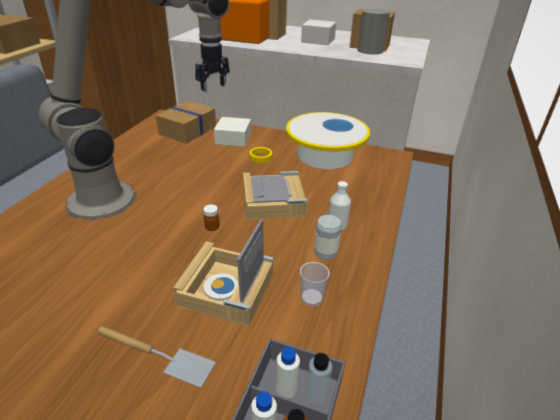

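View pics/side0.png

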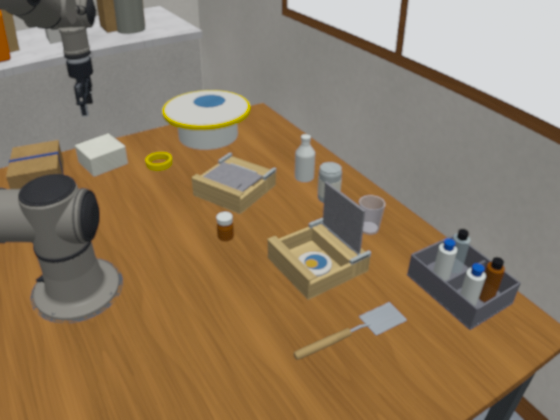

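The open case is around (228,280) in the scene view and (318,255) in the side view. Its flap is near upright, the lip is on the robot's side, and the can and cup stand just behind the flap. Next I measure with depth.

```bash
python3 - <<'E'
from h import *
P=[];C=[]
for n in("scene","side"):
    z=np.load(n+"0.npz"); p=cloud((z["K"],z["D"],z["R"],z["o"]),z["d"]); 
    uv={"scene":[(228,285),(252,255),(211,217),(328,235),(314,283)],"side":[(316,262),(343,218),(225,225),(330,180),(371,213)]}[n]
    for u,v in uv: print(n,(u,v),p[v,u].round(3))
    P.append(p.reshape(-1,3));C.append(z["im"].reshape(-1,3))
np.savez("cl.npz",P0=P[0],P1=P[1],C0=C[0],C1=C[1])
for p,c in zip(P,C):
    # region around case
    o=np.array([0.55,-0.2]);
    m=(p[:,2]>0.03)&(p[:,2]<0.07)&(np.linalg.norm(p[:,:2]-p[0,:2]*0-np.array([.5,-.2]),axis=1)<.3)
    q=p[m]; print(len(q),q.min(0),q.max(0))
E
```

```text
scene (228, 285) [ 0.572 -0.22   0.017]
scene (252, 255) [ 0.645 -0.232  0.152]
scene (211, 217) [ 0.423 -0.018  0.052]
scene (328, 235) [ 0.773 -0.015  0.086]
scene (314, 283) [ 0.787 -0.202  0.087]
side (316, 262) [ 0.559 -0.226  0.016]
side (343, 218) [ 0.632 -0.226  0.128]
side (225, 225) [ 0.405 -0.019  0.056]
side (330, 180) [ 0.749 -0.011  0.084]
side (371, 213) [ 0.754 -0.196  0.079]
3411 [ 0.39568018 -0.37524444  0.03000081] [0.79981439 0.09982347 0.06999993]
3466 [ 0.38992082 -0.38101335  0.03002203] [0.79775954 0.09995493 0.06999916]
```

```bash
python3 - <<'E'
from h import *
z=np.load("cl.npz")
for k in "01":
    p,c=z["P"+k],z["C"+k].astype(int)
    roi=(p[:,0]>.42)&(p[:,0]<.72)&(p[:,1]>-.36)&(p[:,1]<-.09)
    m=roi&(p[:,2]>.04)&(p[:,2]<.068)
    print(k,cv2.minAreaRect((p[m][:,:2]*1000).astype(np.float32)))
    f=roi&(p[:,2]>.085)&(p[:,2]<.2)
    q=p[f]; 
    ctr=q.mean(0); u,s,v=np.linalg.svd(q-ctr,full_matrices=False); d=np.abs((q-ctr)@v[2])
    q=q[d<.006]; ctr=q.mean(0); u,s,v=np.linalg.svd(q-ctr,full_matrices=False)
    nrm=v[2]*np.sign(v[2][0]); print("flap n",nrm,"ctr",ctr,"rms",s[2]/len(q)**.5,len(q),"fold?",np.degrees(np.arctan2(nrm[2],np.hypot(*nrm[:2]))),"yaw",np.degrees(np.arctan2(nrm[1],nrm[0])))
    print("zmax",np.percentile(q[:,2],99.5), "rect",cv2.minAreaRect((q[:,:2]*1000).astype(np.float32)))
sc=[]
for k in "01":
    p,c=z["P"+k],z["C"+k]
    img=np.zeros((420,420,3),np.uint8)
    o=np.argsort(p[:,2]); p=p[o];c=c[o]
    u=((p[:,0]-.42)*1400).astype(int); w=((-.08-p[:,1])*1400).astype(int)
    ok=(u>=0)&(u<418)&(w>=0)&(w<418)
    for a in(0,1,2):
        for b in (0,1,2): img[u[ok]-a*0+a if 0 else np.clip(u[ok]+a,0,419),np.clip(w[ok]+b,0,419)]=c[ok][:,::-1]
    sc.append(img[::-1])
cv2.imwrite("pics/top.png",np.hstack(sc))
E
```

```text
0 ((566.8406982421875, -220.5863037109375), (192.0401611328125, 185.5596160888672), 2.3530967235565186)
flap n [0.99943855 0.02589708 0.02125847] ctr [ 0.63999712 -0.23187007  0.147463  ] rms 0.0025547973542566177 963 fold? 1.2181121185731352 yaw 1.4842950129310977
zmax 0.19167363013433802 rect ((639.332275390625, -217.77207946777344), (13.051494598388672, 154.8101043701172), 1.5800750255584717)
1 ((566.4669189453125, -220.70291137695312), (196.40089416503906, 185.29190063476562), 1.6577913761138916)
flap n [0.99897703 0.04361896 0.01192824] ctr [ 0.63290002 -0.22384525  0.14172248] rms 0.0016266483731312744 1488 fold? 0.6834539525078456 yaw 2.5001537260132602
zmax 0.1910505606214828 rect ((633.232421875, -218.06283569335938), (10.720248222351074, 155.52706909179688), 2.661057233810425)
```

View pics/top.png

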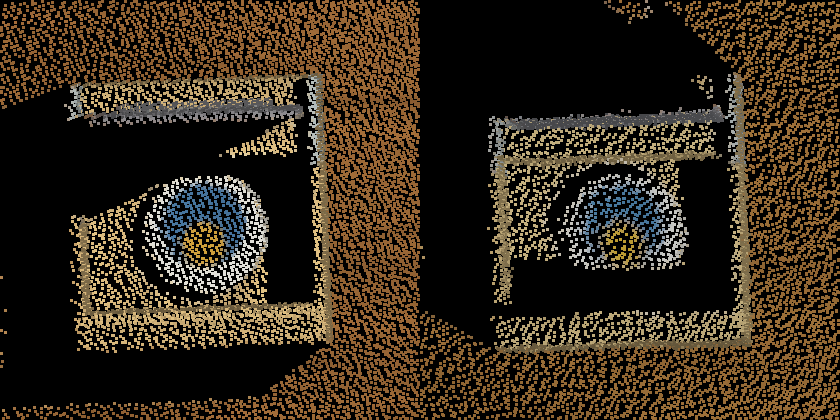

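The top-down view agrees: the case centre is at about (0.567,-0.2205) with yaw about 2°, and the flap is upright with its mid-plane at x≈0.637. The lip is at the low-x end and the coaster is inside the bay. My plan is to go behind the flap with the fingers shut and fold from near its edge. Then I'll reposition to the hinge side of the ledge, press and slide.

```bash
cat >> h.py <<'E'
def go(x,y,z,yaw,pos=None,rot=None):
    s=r.read_state(); pos=np.array(s["ee_pos"] if pos is None else pos)
    A=R.from_euler('xyz',s["tcp_rot"] if rot is None else rot,degrees=True); B=R.from_euler('xyz',[180,0,yaw],degrees=True)
    print("dp",(A.inv().apply(np.array([x,y,z])-pos)*100).round(2),"tw",(A.inv()*B).as_rotvec().round(4))
E
python3 -c "
from h import *
go(.685,-.217,.27,2)"
```

```text
dp [-47.74  71.7   -2.78] tw [5.0000e-04 1.1000e-03 1.1631e+00]
```

Emit:
step_arm(
  moves=[
    {"grip": 0,"dp": [0,0,-2.8],"twist": [0,0,0.1]},
    {"grip": 0,"dp": [-47.7,71.7,-2.8],"twist": [0,0,1.163]},
    {"grip": 0,"dp": [-47.7,71.7,-2.8],"twist": [0,0,1.163]},
    {"grip": 0,"dp": [-47.7,71.7,-2.8],"twist": [0,0,1.163]},
    {"grip": 0,"dp": [-47.7,71.7,-2.8],"twist": [0,0,1.163]},
    {"grip": 0,"dp": [-47.7,71.7,-2.8],"twist": [0,0,1.163]},
    {"grip": 0,"dp": [-47.7,71.7,-2.8],"twist": [0,0,1.163]},
    {"grip": 0,"dp": [-47.7,71.7,-2.8],"twist": [0,0,1.163]},
    {"grip": 0,"dp": [-47.7,71.7,-2.8],"twist": [0,0,1.163]},
    {"grip": 0,"dp": [-47.7,71.7,-2.8],"twist": [0,0,1.163]},
    {"grip": 0,"dp": [-47.7,71.7,-2.8],"twist": [0,0,1.163]},
    {"grip": 0,"dp": [-47.7,71.7,-2.8],"twist": [0,0,1.163]},
  ],
)

```text
clock: 1.35
ee_pos: [0.5074, 0.0365, 0.2702]
tcp_rot: [-180.0, 0.0, 2.0]
ft_force: [1.3, 1.8, 0.4]
width: 0.0001
```

```bash
python3 -c "
from h import *
print(r.read_state()['ee_pos'])
go(.685,-.217,.27,2)"
```

```text
[0.50742317 0.03647909 0.27020001]
dp [1.687e+01 2.595e+01 1.000e-02] tw [-0.0003  0.0001 -0.0002]
```

Emit:
step_arm(
  moves=[
    {"grip": 0,"dp": [16.9,26,0],"twist": [0,0,0]},
    {"grip": 0,"dp": [16.9,26,0],"twist": [0,0,0]},
    {"grip": 0,"dp": [16.9,26,0],"twist": [0,0,0]},
    {"grip": 0,"dp": [16.9,26,0],"twist": [0,0,0]},
    {"grip": 0,"dp": [16.9,26,0],"twist": [0,0,0]},
    {"grip": 0,"dp": [16.9,26,0],"twist": [0,0,0]},
    {"grip": 0,"dp": [16.9,26,0],"twist": [0,0,0]},
    {"grip": 0,"dp": [16.9,26,0],"twist": [0,0,0]},
    {"grip": 0,"dp": [16.9,26,9],"twist": [0,0,0]},
    {"grip": 0,"dp": [16.9,26,9],"twist": [0,0,0]},
    {"grip": 0,"dp": [16.9,26,9],"twist": [0,0,0]},
  ],
)

```text
clock: 2.45
ee_pos: [0.6813, -0.2127, 0.1737]
tcp_rot: [-179.7, 0.7, 2.1]
ft_force: [0.1, 0.1, -0.2]
width: -0.0001
```

```bash
python3 - <<'E'
from h import *
s=r.read_state(); print(s['ee_pos'],s['ft_force'])
a=[]
for n in("wrist","side"):
    im,d=r.get_image(n); a.append(im[:,:,::-1][:, 80:480] if n=="wrist" else cv2.resize(im[100:310,230:430,::-1],(400,420)))
cv2.imwrite("pics/b.png",np.hstack(a))
E
```

```text
[ 0.68125267 -0.21274625  0.17372708] [ 0.08020267  0.10724164 -0.21113206]
```

View pics/b.png

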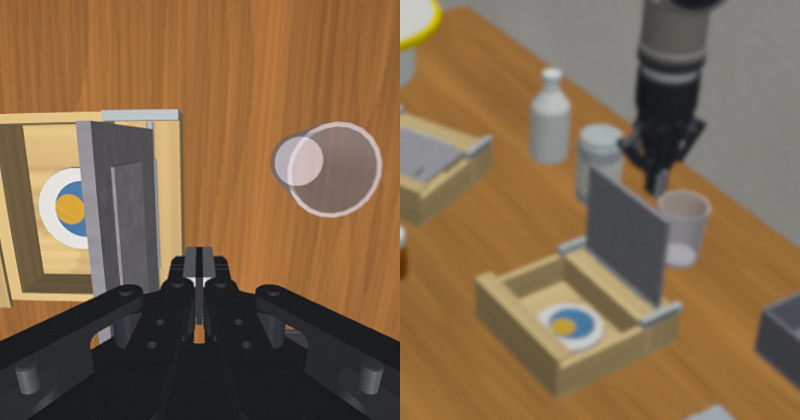

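The fingers are about 2.5 cm behind the flap and clear of the cup (wrist view (325,170)). The ledge faces the gripper. Now I fold the first part.

Emit:
step_arm(
  moves=[
    {"grip": 0,"dp": [-1.5,0,0],"twist": [0,0,0]},
    {"grip": 0,"dp": [-3,0,0],"twist": [0,0,0]},
    {"grip": 0,"dp": [-4.2,0,0],"twist": [0,0,0]},
    {"grip": 0,"dp": [-5.4,0,0],"twist": [0,0,0]},
    {"grip": 0,"dp": [-6.4,0,0.1],"twist": [0,0,0]},
    {"grip": 0,"dp": [-7.4,0,0.4],"twist": [0,0,0]},
    {"grip": 0,"dp": [-8.3,0,0.8],"twist": [0,0,0]},
    {"grip": 0,"dp": [-9.1,0,1.1],"twist": [0,0,0]},
    {"grip": 0,"dp": [-10,0,1.6],"twist": [0,0,0]},
    {"grip": 0,"dp": [-10.8,0,2.2],"twist": [0,0,0]},
    {"grip": 0,"dp": [-10.8,0,2.2],"twist": [0,0,0]},
  ],
)

```text
clock: 3.65
ee_pos: [0.5767, -0.2194, 0.16]
tcp_rot: [179.9, -0.1, 2.0]
ft_force: [-0.7, 1.0, 0.0]
width: 0.0002
```

```bash
python3 - <<'E'
from h import *
s=r.read_state(); print(s['ee_pos'],s['ft_force'])
a=[]
for n in("wrist","side"):
    im,d=r.get_image(n); a.append(im[:,:,::-1][:, 80:480] if n=="wrist" else cv2.resize(im[100:310,230:430,::-1],(400,420)))
cv2.imwrite("pics/c.png",np.hstack(a))
E
```

```text
[ 0.57665234 -0.21935669  0.15997748] [-0.71384793  1.04515901  0.00767373]
```

View pics/c.png

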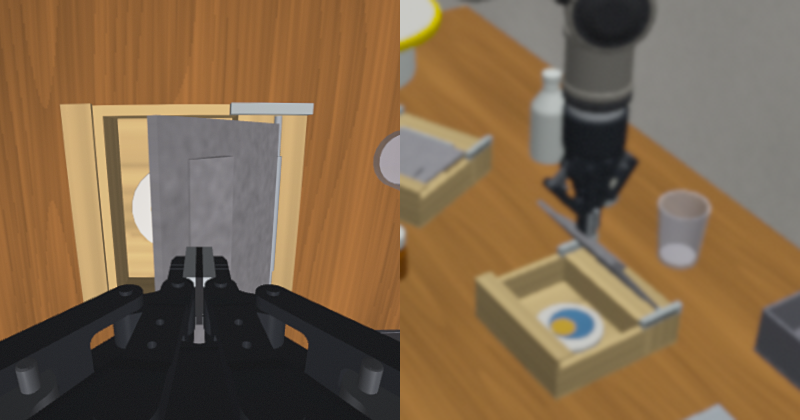

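The flap followed to about 50° (side view, flap edge at (545,205)). Now I move to the hinge side of the ledge and fold it flat.

Emit:
step_arm(
  moves=[
    {"grip": 0,"dp": [3.5,0,-0.3],"twist": [0,0,0]},
    {"grip": 0,"dp": [6.3,0,0],"twist": [0,0,0]},
    {"grip": 0,"dp": [6,0,2.5],"twist": [0,0,0]},
    {"grip": 0,"dp": [5,0,3.6],"twist": [0,0,0]},
    {"grip": 0,"dp": [3.5,0,4.4],"twist": [0,0,0]},
    {"grip": 0,"dp": [2.9,0,5],"twist": [0,0,0]},
    {"grip": 0,"dp": [2.3,0,5.6],"twist": [0,0,0]},
    {"grip": 0,"dp": [1.9,0,6.3],"twist": [0,0,0]},
    {"grip": 0,"dp": [1.5,0,7],"twist": [0,0,0]},
    {"grip": 0,"dp": [1.2,0,8],"twist": [0,0,0]},
    {"grip": 0,"dp": [1.1,0,8.7],"twist": [0,0,0]},
    {"grip": 0,"dp": [1.1,0,8.7],"twist": [0,0,0]},
  ],
)

```text
clock: 4.95
ee_pos: [0.5871, -0.2187, 0.0698]
tcp_rot: [-179.9, 0.1, 2.0]
ft_force: [0.1, 1.2, 0.0]
width: 0.0002
```

```bash
python3 - <<'E'
from h import *
s=r.read_state(); print(s['ee_pos'],s['ft_force'])
a=[]
for n in("wrist","side"):
    im,d=r.get_image(n); a.append(im[:,:,::-1][:, 80:480] if n=="wrist" else cv2.resize(im[100:310,230:430,::-1],(400,420)))
cv2.imwrite("pics/d.png",np.hstack(a))
E
```

```text
[ 0.58707585 -0.21866291  0.06980565] [0.0576     1.19545362 0.03600088]
```

View pics/d.png

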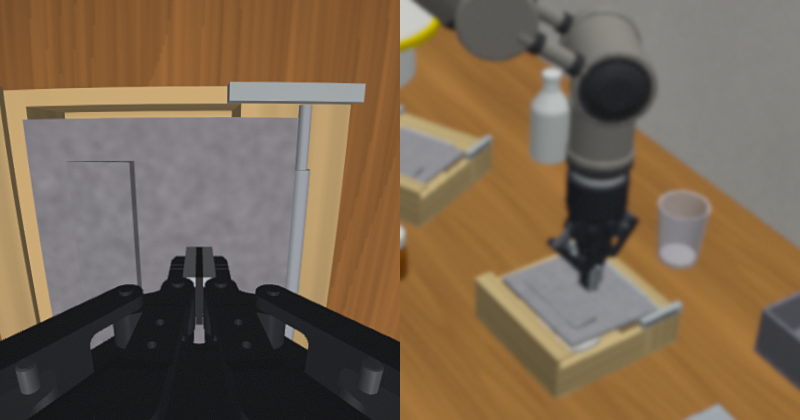

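The flap is nearly flat, with the ledge at wrist x≈135 and the free edge at x≈25, not yet under the lip. I press a little further and measure the force.

Emit:
step_arm(
  moves=[
    {"grip": 0,"dp": [0,0,0.2],"twist": [0,0,0]},
    {"grip": 0,"dp": [0,0,0.3],"twist": [0,0,0]},
    {"grip": 0,"dp": [0,0,0.3],"twist": [0,0,0]},
  ],
)

```text
clock: 5.35
ee_pos: [0.5878, -0.2188, 0.0683]
tcp_rot: [-180.0, -0.0, 2.0]
ft_force: [-0.5, 0.4, 0.9]
width: 0.0002
```

```bash
cat > m.py <<'E'
from h import *
s=r.read_state(); print(s['ee_pos'],s['ft_force'],s['clock'])
c=cam("wrist"); im,d=r.get_image("wrist"); p=cloud(c,d)
a=np.radians(2.0); q=(p-np.array([.5666,-.2205,0]))@np.array([[np.cos(a),-np.sin(a),0],[np.sin(a),np.cos(a),0],[0,0,1]])*1000
q[...,2]+=0
# profile along case x at local y 40..60 (clear of the gripper)
for lo,hi in((35,50),(56,70)):
    m=(q[...,1]>lo)&(q[...,1]<hi)&(q[...,2]<90)&(q[...,2]>-5)
    x=q[m][:,0]; z=q[m][:,2]
    print(lo,[(b,round(float(np.median(z[(x>=b)&(x<b+4)])),1)) for b in range(-100,100,4) if ((x>=b)&(x<b+4)).sum()>3])
E
python3 m.py
```

```text
[ 0.58784303 -0.21882712  0.06828175] [-0.54746561  0.44382274  0.91658572] 5.35
35 [(-96, 65.4), (-92, 65.6), (-88, 65.6), (-84, 65.7), (-80, 65.6), (-76, 64.8), (-72, 63.0), (-68, 51.2), (-64, 58.5), (-60, 58.7), (-56, 58.6), (-52, 58.7), (-48, 58.7), (-44, 60.1), (-40, 61.1), (-36, 61.9), (-32, 62.7), (-28, 63.4), (-24, 64.2), (-20, 64.9), (-16, 65.6), (-12, 63.4), (-8, 58.5), (-4, 58.5), (0, 58.5), (4, 58.5), (8, 58.4), (12, 58.4), (16, 58.5), (20, 58.4), (24, 58.4), (28, 58.4), (32, 58.3), (36, 58.4), (40, 58.3), (44, 58.4), (48, 58.3), (52, 58.3), (56, 58.4), (60, 58.2), (64, 58.2), (68, 58.5), (72, 59.4), (76, 52.2), (80, 51.2), (84, 51.2), (88, 51.2), (92, 51.2), (96, 51.1)]
56 [(-96, 65.2), (-92, 65.5), (-88, 65.6), (-84, 65.6), (-80, 65.5), (-76, 64.6), (-72, 63.2), (-68, 51.4), (-64, 58.5), (-60, 58.6), (-56, 58.5), (-52, 58.7), (-48, 58.7), (-44, 58.6), (-40, 58.6), (-36, 58.7), (-32, 58.5), (-28, 58.5), (-24, 58.5), (-20, 58.5), (-16, 58.5), (-12, 58.6), (-8, 58.5), (-4, 58.5), (0, 58.5), (4, 58.4), (8, 58.4), (12, 58.5), (16, 58.5), (20, 58.4), (24, 58.4), (28, 58.4), (32, 58.4), (36, 58.2), (40, 58.4), (44, 58.3), (48, 58.4), (52, 58.3), (56, 58.3), (60, 58.2), (64, 58.2), (68, 57.4), (72, 57.8), (76, 51.2), (80, 51.3), (84, 51.1), (88, 51.2), (92, 51.1), (96, 51.1)]
```

Flat: the flap's outer face is level along its whole length. The free edge is about 6 mm short of the lip, the ledge's steep side is at local x≈-12, and the finger front is near +7. Now I press slightly and slide towards the lip.

Emit:
step_arm(
  moves=[
    {"grip": 0,"dp": [-0.3,0,0.15],"twist": [0,0,0]},
    {"grip": 0,"dp": [-0.8,0,0.15],"twist": [0,0,0]},
    {"grip": 0,"dp": [-1.3,0,0.15],"twist": [0,0,0]},
    {"grip": 0,"dp": [-1.8,0,0.15],"twist": [0,0,0]},
    {"grip": 0,"dp": [-2.2,0,0.15],"twist": [0,0,0]},
    {"grip": 0,"dp": [-2.5,0,0.15],"twist": [0,0,0]},
    {"grip": 0,"dp": [-2.8,0,0.15],"twist": [0,0,0]},
    {"grip": 0,"dp": [-3.1,0,0.15],"twist": [0,0,0]},
    {"grip": 0,"dp": [-3.1,0,0.15],"twist": [0,0,0]},
  ],
)

```text
clock: 6.3
ee_pos: [0.5575, -0.2204, 0.0679]
tcp_rot: [179.9, -0.2, 2.0]
ft_force: [1.6, 0.2, 5.0]
width: 0.0001
```

```bash
python3 m.py
```

```text
[ 0.55747107 -0.22040128  0.06786981] [1.60499931 0.16259449 5.01815206] 6.3
35 [(-96, 65.3), (-92, 65.7), (-88, 65.7), (-84, 65.7), (-80, 65.7), (-76, 65.6), (-72, 63.5), (-68, 59.3), (-64, 60.6), (-60, 61.4), (-56, 62.2), (-52, 62.9), (-48, 63.7), (-44, 64.3), (-40, 65.1), (-36, 62.8), (-32, 58.2), (-28, 58.2), (-24, 58.2), (-20, 58.2), (-16, 58.2), (-12, 58.2), (-8, 58.2), (-4, 58.2), (0, 58.2), (4, 58.3), (8, 58.3), (12, 58.2), (16, 58.2), (20, 58.3), (24, 58.2), (28, 58.3), (32, 58.3), (36, 58.3), (40, 58.3), (44, 58.6), (48, 59.5), (52, 58.1), (56, 51.2), (60, 51.2), (64, 51.2), (68, 51.2), (72, 51.3), (76, 51.2), (80, 51.3), (84, 51.3), (88, 51.2), (92, 51.2), (96, 51.1)]
56 [(-96, 65.2), (-92, 65.6), (-88, 65.7), (-84, 65.7), (-80, 65.8), (-76, 65.7), (-72, 63.0), (-68, 58.1), (-64, 58.1), (-60, 58.1), (-56, 58.1), (-52, 58.1), (-48, 58.1), (-44, 58.2), (-40, 58.2), (-36, 58.3), (-32, 58.2), (-28, 58.2), (-24, 58.3), (-20, 58.2), (-16, 58.2), (-12, 58.2), (-8, 58.2), (-4, 58.1), (0, 58.2), (4, 58.2), (8, 58.3), (12, 58.2), (16, 58.2), (20, 58.1), (24, 58.2), (28, 58.1), (32, 58.1), (36, 58.2), (40, 58.2), (44, 57.4), (48, 58.0), (52, 51.3), (56, 51.2), (60, 51.2), (64, 51.3), (68, 51.3), (72, 51.3), (76, 51.3), (80, 51.2), (84, 51.1), (88, 51.2), (92, 51.3), (96, 51.0)]
```

It moved about 23 mm and is under the lip, still level. I push on to the stop and watch the force.

Emit:
step_arm(
  moves=[
    {"grip": 0,"dp": [-0.15,0,0],"twist": [0,0,0]},
    {"grip": 0,"dp": [-0.3,0,0],"twist": [0,0,0]},
    {"grip": 0,"dp": [-0.45,0,0],"twist": [0,0,0]},
    {"grip": 0,"dp": [-0.6,0,0],"twist": [0,0,0]},
    {"grip": 0,"dp": [-0.6,0,0],"twist": [0,0,0]},
  ],
)

```text
clock: 6.85
ee_pos: [0.5518, -0.2206, 0.0678]
tcp_rot: [179.9, -0.2, 2.0]
ft_force: [2.8, 0.2, 5.8]
width: -0.0002
```

```bash
python3 m.py
```

```text
[ 0.55176128 -0.22064008  0.06782146] [2.84594471 0.24998164 5.77861885] 6.85
35 [(-96, 65.5), (-92, 65.7), (-88, 65.7), (-84, 65.7), (-80, 65.6), (-76, 65.7), (-72, 63.0), (-68, 59.3), (-64, 60.5), (-60, 61.3), (-56, 62.1), (-52, 62.9), (-48, 63.7), (-44, 64.5), (-40, 65.3), (-36, 63.0), (-32, 58.2), (-28, 58.2), (-24, 58.2), (-20, 58.2), (-16, 58.2), (-12, 58.2), (-8, 58.2), (-4, 58.2), (0, 58.2), (4, 58.3), (8, 58.3), (12, 58.1), (16, 58.2), (20, 58.3), (24, 58.3), (28, 58.2), (32, 58.2), (36, 58.2), (40, 58.2), (44, 58.6), (48, 59.6), (52, 58.4), (56, 51.2), (60, 51.2), (64, 51.3), (68, 51.2), (72, 51.2), (76, 51.2), (80, 51.3), (84, 51.3), (88, 51.2), (92, 51.2), (96, 51.1)]
56 [(-96, 65.4), (-92, 65.6), (-88, 65.7), (-84, 65.6), (-80, 65.7), (-76, 65.7), (-72, 63.3), (-68, 58.1), (-64, 58.1), (-60, 58.1), (-56, 58.0), (-52, 58.2), (-48, 58.0), (-44, 58.1), (-40, 58.1), (-36, 58.0), (-32, 58.2), (-28, 58.1), (-24, 58.2), (-20, 58.2), (-16, 58.0), (-12, 58.1), (-8, 58.1), (-4, 58.1), (0, 58.2), (4, 58.1), (8, 58.2), (12, 58.2), (16, 58.2), (20, 58.3), (24, 58.1), (28, 58.2), (32, 58.2), (36, 58.2), (40, 58.3), (44, 57.5), (48, 57.9), (52, 51.4), (56, 51.2), (60, 51.2), (64, 51.2), (68, 51.3), (72, 51.3), (76, 51.2), (80, 51.2), (84, 51.2), (88, 51.2), (92, 51.2), (96, 51.0)]
```

The finger slid 6 mm without moving the flap and hasn't reached the ledge yet. The flap may be at its stop, so I confirm by pushing on the ledge itself.

Emit:
step_arm(
  moves=[
    {"grip": 0,"dp": [-0.3,0,0],"twist": [0,0,0]},
    {"grip": 0,"dp": [-0.5,0,0],"twist": [0,0,0]},
    {"grip": 0,"dp": [-0.7,0,0],"twist": [0,0,0]},
    {"grip": 0,"dp": [-0.9,0,0],"twist": [0,0,0]},
    {"grip": 0,"dp": [-0.9,0,0],"twist": [0,0,0]},
  ],
)

```text
clock: 7.4
ee_pos: [0.5428, -0.2209, 0.0677]
tcp_rot: [179.9, -0.2, 2.0]
ft_force: [5.1, -0.2, 4.9]
width: 0.0002
```

```bash
python3 m.py | cut -c1-420
```

```text
[ 0.54284975 -0.22094448  0.06773988] [ 5.13619621 -0.15700459  4.91850608] 7.4
35 [(-96, 65.3), (-92, 65.7), (-88, 65.7), (-84, 65.6), (-80, 65.7), (-76, 65.7), (-72, 63.5), (-68, 59.2), (-64, 60.6), (-60, 61.3), (-56, 62.0), (-52, 62.9), (-48, 63.7), (-44, 64.4), (-40, 65.3), (-36, 63.2), (-32, 58.1), (-28, 58.1), (-24, 58.2), (-20, 58.1), (-16, 58.2), (-12, 58.2), (-8, 58.2), (-4, 58.2), (0, 58.2), (4, 58.1), (8, 58.2), (12, 58.2), (16, 58.2), (20, 58.2), (24, 58.2), (28, 58.1), (32, 58.3), (
56 [(-96, 65.4), (-92, 65.7), (-88, 65.7), (-84, 65.7), (-80, 65.7), (-76, 65.7), (-72, 63.2), (-68, 58.0), (-64, 58.1), (-60, 58.1), (-56, 58.1), (-52, 58.1), (-48, 58.1), (-44, 58.1), (-40, 58.1), (-36, 58.1), (-32, 58.1), (-28, 58.1), (-24, 58.1), (-20, 58.1), (-16, 58.1), (-12, 58.1), (-8, 58.1), (-4, 58.2), (0, 58.2), (4, 58.2), (8, 58.2), (12, 58.2), (16, 58.2), (20, 58.2), (24, 58.1), (28, 58.2), (32, 58.1), (
```

Emit:
step_arm(
  moves=[
    {"grip": 0,"dp": [-0.15,0,0],"twist": [0,0,0]},
    {"grip": 0,"dp": [-0.3,0,0],"twist": [0,0,0]},
    {"grip": 0,"dp": [-0.3,0,0],"twist": [0,0,0]},
  ],
)

```text
clock: 7.75
ee_pos: [0.5423, -0.2211, 0.068]
tcp_rot: [179.9, -0.5, 2.0]
ft_force: [13.9, 1.8, -0.0]
width: 0.0001
```

```bash
python3 m.py | cut -c1-330
```

```text
[ 0.54231934 -0.2210899   0.06795075] [ 1.39449915e+01  1.79448926e+00 -4.39871241e-04] 7.75
35 [(-96, 65.3), (-92, 65.7), (-88, 65.7), (-84, 65.8), (-80, 65.6), (-76, 65.7), (-72, 64.0), (-68, 59.1), (-64, 60.7), (-60, 61.4), (-56, 62.2), (-52, 62.9), (-48, 63.8), (-44, 64.5), (-40, 65.3), (-36, 62.8), (-32, 58.2), (-28, 58.2), (-24, 58.3), (-20, 58.2), (-16, 58.1), (-12, 58.2), (-8, 58.3), (-4, 58.3), (0, 58.3), (4, 5
56 [(-96, 65.4), (-92, 65.8), (-88, 65.7), (-84, 65.7), (-80, 65.6), (-76, 65.6), (-72, 63.1), (-68, 58.2), (-64, 58.1), (-60, 58.0), (-56, 58.2), (-52, 58.1), (-48, 58.2), (-44, 58.2), (-40, 58.2), (-36, 58.1), (-32, 58.2), (-28, 58.2), (-24, 58.2), (-20, 58.1), (-16, 58.2), (-12, 58.2), (-8, 58.2), (-4, 58.2), (0, 58.2), (4, 5
```

Hard stop: 14 N against the ledge with no movement, so the flap is fully home. I release by easing off, then lifting straight up.

Emit:
step_arm(
  moves=[
    {"grip": 0,"dp": [0.35,0,-0.3],"twist": [0,0,0]},
    {"grip": 0,"dp": [0.5,0,-1],"twist": [0,0,0]},
    {"grip": 0,"dp": [0.5,0,-4],"twist": [0,0,0]},
    {"grip": 0,"dp": [0.5,0,-8],"twist": [0,0,0]},
    {"grip": 0,"dp": [0.5,0,-12],"twist": [0,0,0]},
    {"grip": 0,"dp": [0.5,0,-15],"twist": [0,0,0]},
    {"grip": 0,"dp": [0.5,0,-15],"twist": [0,0,0]},
    {"grip": 0,"dp": [0.5,0,-15],"twist": [0,0,0]},
  ],
)

```text
clock: 8.6
ee_pos: [0.543, -0.2202, 0.2167]
tcp_rot: [-180.0, 0.1, 2.0]
ft_force: [-0.9, 0.3, -1.1]
width: -0.0002
```

```bash
python3 m.py; python3 - <<'E'
from h import *
a=[]
for n in("wrist","side"):
    im,d=r.get_image(n); a.append(im[:,:,::-1][:, 80:480] if n=="wrist" else cv2.resize(im[100:310,230:430,::-1],(400,420)))
cv2.imwrite("pics/e.png",np.hstack(a))
E
```

```text
[ 0.54296541 -0.22023418  0.21670205] [-0.87954695  0.26863496 -1.10332245] 8.6
35 [(-92, 65.7), (-88, 66.1), (-84, 65.9), (-80, 65.8), (-76, 65.7), (-72, 65.0), (-68, 62.7), (-64, 63.8), (-60, 64.6), (-56, 65.2), (-52, 65.7), (-48, 66.5), (-44, 67.0), (-40, 67.6), (-36, 65.5), (-32, 60.6), (-28, 60.2), (-24, 60.2), (-20, 59.9), (-16, 60.0), (-12, 60.0), (-8, 59.6), (-4, 59.5), (0, 59.4), (4, 59.3), (8, 59.6), (12, 59.3), (16, 59.2), (20, 58.9), (24, 59.1), (28, 58.9), (32, 58.5), (36, 58.6), (40, 58.4), (44, 58.5), (48, 59.5), (52, 58.1), (56, 51.3), (60, 51.2), (64, 51.3), (68, 51.1), (72, 51.2), (76, 51.1), (80, 51.2), (84, 51.2), (88, 51.3), (92, 51.1), (96, 51.1)]
56 [(-96, 65.3), (-92, 65.7), (-88, 65.6), (-84, 65.8), (-80, 65.7), (-76, 65.8), (-72, 65.3), (-68, 61.3), (-64, 61.2), (-60, 61.3), (-56, 61.0), (-52, 60.6), (-48, 61.0), (-44, 60.4), (-40, 60.4), (-36, 60.6), (-32, 60.4), (-28, 60.3), (-24, 60.2), (-20, 60.1), (-16, 59.9), (-12, 59.8), (-8, 59.7), (-4, 59.5), (0, 59.5), (4, 59.5), (8, 59.2), (12, 59.1), (16, 59.1), (20, 59.1), (24, 58.9), (28, 58.8), (32, 58.5), (36, 58.8), (40, 58.3), (44, 57.6), (48, 57.8), (52, 51.3), (56, 51.1), (60, 50.8), (64, 51.2), (68, 51.1), (72, 51.2), (76, 51.1), (80, 51.1), (84, 51.1), (88, 51.4), (92, 51.2), (96, 51.3)]
```

View pics/e.png

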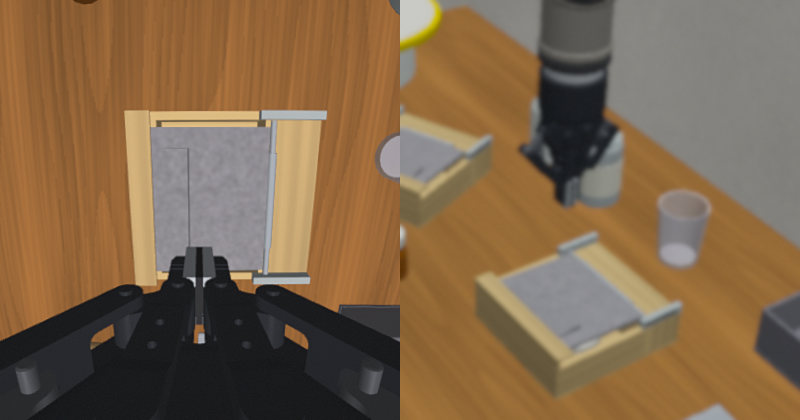

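The flap is shut and held. Its edge has sprung up about 3 mm against the lip's underside, as expected, and it hasn't slid back (ledge still at -36). The robot is clear at z = 0.217.

```bash
python3 -c "
from rig import r
print(r.hand_in())"
```

```text
the job is handed in; nothing more can be done
None
```

The flap is shut and stays shut with the robot clear of it; I handed the job in at about 8.7 s of robot time.

**How it was done:** With the fingers shut, I folded the flap from behind to about 50°. I then moved to the hinge side of the ledge, pressed the flap flat and slid it home.

**Checks that the flap is home:**
- **Stop reached:** The flap moved about 23 mm, then took about 14 N against the ledge without moving further. The ledge sat at about -36 mm along the case, which is where it should be when fully home.
- **Stays shut:** After I let go, the free edge sprang up about 3 mm and rests against the underside of the lip. The flap has not slid back.

**Surroundings:** The last wrist and side pictures show nothing out of place around the open case. I judged the neighbouring objects by eye and did not measure them. The coaster can no longer be checked directly because the flap covers it, but the fingertips never entered the bay.

**One disagreement:** I expected the fingertip to reach the ledge and push the flap by it. In fact most of the slide came from friction under the fingertip, so I pushed on the ledge afterwards to confirm the stop.

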